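# Spin-test the sample wheel and brake it on its index

### The job

Check that the carousel's sample wheel runs free: flick it anticlockwise (seen from above) by its peg, without gripping anything, and let its lug coast past the fixed pointer once with nothing touching the wheel. Then, as the lug comes round again, brake the wheel gently with a fingertip so that it stops there and then with the lug at the pointer, not dragged into place afterwards. Take the hand away, leaving the wheel still, and leave the other things where they stand.

Things in the scene. Friction and masses are not known exactly. Their poses are not given: they have to be found in the camera images.
- wheel (a joint): Turn of the sample wheel about its vertical axis, rad: unlimited, keeps counting through whole turns, grows anticlockwise seen from above; 0, 6.283, 12.566.. = lug exactly at the pointer. Wheel: aluminium disc 220 mm across, 14 mm thick, about 0.5 kg (0.003 kg m2), on a free-running bearing: flicked to 2 rad/s it coasts over two turns.
- wheel_hub (a point): On the wheel's axis, level with its flat top face (54 mm above the table). The face is smooth from the hub cap (24 mm across, 5 mm high) to the rim but for the peg; the ring of wells is flush. A fingertip pressed on it stops the wheel almost at once. The bearing is sprung: it holds to about 1.5 N of downward push, then the wheel sinks up to 6 mm (6 to 8 N).
- wheel_peg (a point): Foot of the upright steel finger peg on the wheel, level with the top face: peg 12 mm thick, 32 mm tall, 90 mm from the axis, diametrically opposite the lug. It turns with the wheel.
- wheel_lug (a point): Centre line of the square lug that sticks out of the wheel's rim, 117 mm from the axis, level with the top face. The lug is 30 mm wide along the rim, as thick as the wheel, and reaches 124 mm from the axis (14 mm out of the rim). It turns with the wheel.
- index_mark (a point): Where the centre line of the lug must stop: fixed point 117 mm from the axis, in line with the point of the fixed steel index pointer, level with the wheel's top face. The pointer's point is 129 mm from the axis, its post, 20 mm wide, reaches to 150 mm and stands 54 mm above the table.
- carousel: Fixed carousel base: 300 x 300 mm grey plate 12 mm thick, with the wheel on a pedestal over its centre. Origin: centre of its underside, on the wheel's axis; its x axis points from the wheel's axis to the index pointer, z up.
- vial: Small amber glass vial, 24 mm across, 46 mm tall, standing on a corner of the carousel's base plate. A bystander. Origin: centre of its underside.
- weight: Small brass weight, 24 mm across, 32 mm tall, standing on another corner of the base plate. A bystander. Origin: centre of its underside.
- tube_rack: Low green tube rack, 90 x 150 x 35 mm, with tubes, left of the carousel. A bystander. Origin: centre of its underside.
- beaker: Glass beaker, 70 mm across, 85 mm tall, left of the carousel. A bystander. Origin: centre of its underside.
- tip_box: Orange pipette-tip box with clear lid, 120 x 85 x 80 mm, right of the carousel. A bystander. Origin: centre of its underside.
- pipette: White hand pipette lying on the table, about 245 mm long, 24 mm high, right of the carousel. A bystander. Origin: centre of its underside.

How it is judged:
By the outcome, as a careful person would: the job done as asked, in the order asked, and still so for the second after the job is handed in, with the robot touching nothing.
It also fails if it takes over 42 s, if anything falls off the work surface, if the arm or the gripper's body presses on something with over 40 N, if the wrist force passes 120 N, or if a joint passes its speed limit or range.

### The arm

A 6-joint arm with a two-finger parallel gripper is mounted at the origin on the work surface. World frame = base frame: x ahead of the robot, y to its left, z up, the work surface at z = 0. Lengths are in mm, angles in rad, forces in N, time in s.
With the tool pointing down it reaches from about 300 to 775 mm from the base axis. Payload 14.6 kg.
Tool frame: the origin (TCP) lies on the centre line of the jaws, within the pads' length; the fingertips stand 22 mm ahead of it and the grasp point (between the pads) lies 3 mm ahead of it (manip.tcp_to_tips is the distance from the TCP to the fingertips, in mm); z points along the fingers, y is the direction in which the jaws open and shut (so a half turn about z gives the same grasp; the last joint's range is limited). The gripper opens to 94 mm and grips with 3 to 60 N. Pads are 16 mm wide; open, the fingers measure 119 mm over their backs; the gripper's body (75 mm by 177 mm) begins 78 mm behind the grasp point.
Start: joints at [-1.333, 0.3, 1.521, -0, 1.321, -0.067], TCP at [165.049, -524.641, 227.446] pointing down, gripper open.
Joint ranges: [-3.03, 3.03], [-0.79, 2.21], [0.23, 2.52], [-1.04, 4.18], [0, 3.07], [-2.55, 2.55]. Speed limits (rad/s): [2.22, 2.22, 2.57, 3.14, 3.14, 3.14].

### API

Orientations are given as [roll, pitch, yaw] about the fixed x, y, z axes, in that order (R = Rz(yaw) Ry(pitch) Rx(roll)).
In Python, from cell import manip, vision, workorder gives the robot as it stands.
- The arm moves only by the tool carry_out, never from a script. Its argument "deltas" is a list of rows, each a list of 3 entries, a list of its own where there are three numbers: the shift along the tool's x, y, z in cm, then the turn about the tool's z in degrees, then the opening, from 0 (shut) to 1 (fully open). A call has 1 to 20 rows; each row shifts and turns the commanded pose from where the row before left it, along the tool's axes as they then stand; what a row does not reach is not made up. A row lasts 1/12 s, in which the tool goes at most 41.7 mm and 7.16 degrees, less where a joint would pass 70% of its speed; a pose out of reach is approached as far as the arm can. A call with a gripper value outside its range is refused whole. The fingers move at their own pace and stop on an object; "grip_force" is the grip in N (left out, the last holds). Time passes only in rows, so rows that do not move let the fingers close. It gives the time, the measured TCP pose, the force and the opening at its end, in the units of the state.
- manip.read_state(): the state, without advancing time (a new reading comes with each control period).
- vision.camera(name): name is "scene" or "top" or "wrist"; returns (picture, depth): 384x512x3 uint8, red, green, blue; 384x512 float32, mm along the optical axis (not along the pixel's ray), 0 where there is no reading.
- vision.calibration(name): a dict with "mtx" (3x3 intrinsics, pixels), "distortion" ([k1, k2, p1, p2, k3] as OpenCV has them; the pictures are not rectified), "eye" and "orientation" of the camera in the world. Camera axes: x right, y down, z forward; pixel columns grow to the right and rows downward; lengths in mm; the calibration is good to about 2 mm. A picture is of the moment at which its call begins: read the wrist's pose just before it. calibration takes no time and is no camera call; for the wrist camera it gives the pose at the moment of the call.
- workorder.sign_off(): hands the job in, once; it reports no verdict.
The state is a dict: "clock": time; "joints": joint angles; "qd": joint speeds; "effort": joint torques, N m; "eef_pos": TCP position; "eef_rot": TCP orientation; "wrist_force": force on the tool from outside, world axes, zero at the start; "moment": the same for the moment, N m; "finger_gap": finger opening in mm.
Only numpy, scipy, OpenCV 4.12 (cv2) and the standard library are available. Lean on these libraries where they do the work, as an engineer would, in place of code of your own. Each camera call takes 0.05 s, during which the arm holds its last target.

## Working session

There is one attempt and no reset: what is moved stays moved. The work goes in short steps, Python scripts to look and compute and a tool call to move; the robot and the scene stay as the last step left them, time stands still between calls to the robot, and variables do not carry over. Pictures are saved under pics/ and viewed, and the job is handed in when it is done.

Besides the shell and the picture viewer there is one more tool, called after "Call:" as name([rows], argument=value, ...), one row to a line, values as JSON. carry_out: Moves the arm, as the interface text tells. Its arguments: {"type":"object","properties":{"deltas":{"type":"array","items":{"type":"array"}},"grip_force":{"type":"number"}},"required":["deltas"]}

```bash
ls; mkdir -p pics; python3 - <<'E'
from cell import manip, vision, workorder
import cv2
s=manip.read_state();print(s, manip.tcp_to_tips)
for n in ["scene","top"]:
    p,d=vision.camera(n);cv2.imwrite(f"pics/{n}0.png",p[:,:,::-1])
    c=vision.calibration(n);print(n,c)
E
```

```text
pics
{'clock': 0.0, 'joints': array([-1.33260515e+00,  3.00490689e-01,  1.52161535e+00,  8.38063042e-06,
        1.32065790e+00, -6.66097430e-02]), 'qd': array([-0.00048276,  0.0007961 ,  0.00090746,  0.00160217,  0.00125622,
        0.00027508]), 'effort': array([ 2.77503794e-03, -5.31803370e+01, -3.52734661e+01,  7.09142187e-02,
        2.44354480e-02, -1.05871582e-04]), 'eef_pos': array([ 164.99390466, -524.41616185,  226.86106576]), 'eef_rot': array([-3.14042451e+00, -8.60606295e-05,  3.04798786e-01]), 'wrist_force': array([0.04875829, 0.98371597, 0.73807936]), 'moment': array([-0.02883326, -0.01205839, -0.0244842 ]), 'finger_gap': 94.19828978016473} 22.0
scene {'mtx': array([[377.03269987,   0.        , 256.9642735 ],
       [  0.        , 377.03269987, 193.55976655],
       [  0.        ,   0.        ,   1.        ]]), 'distortion': array([-0.03168628,  0.        ,  0.        ,  0.        ,  0.        ]), 'eye': array([1057.42336144,  437.100542  ,  876.99623293]), 'orientation': array([-2.46662409,  0.01701652,  2.26308655])}
top {'mtx': array([[410.0013491 ,   0.        , 253.1775809 ],
       [  0.        , 410.0013491 , 192.85747707],
       [  0.        ,   0.        ,   1.        ]]), 'distortion': array([-0.09110783,  0.        ,  0.        ,  0.        ,  0.        ]), 'eye': array([ 456.34880436,   -2.34985918, 1299.14530543]), 'orientation': array([-3.03612097, -0.00414264, -1.58995733])}
```

View pics/scene0.png

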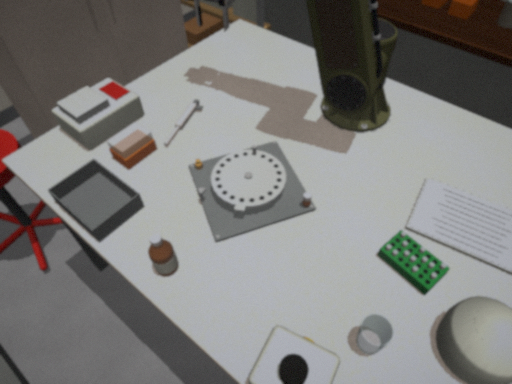

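View pics/top0.png

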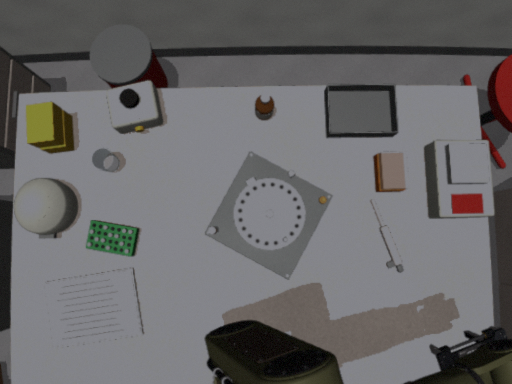

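```bash
python3 - <<'E'
import cv2
p=cv2.imread("pics/top0.png")[140:290,190:350]
cv2.imwrite("pics/top0z.png",cv2.resize(p,None,fx=5,fy=4.99/1,interpolation=cv2.INTER_CUBIC)[:750][:, :800] if 0 else cv2.resize(p,(640,600),interpolation=cv2.INTER_CUBIC))
p=cv2.imread("pics/scene0.png")[130:250,170:330]
cv2.imwrite("pics/scene0z.png",cv2.resize(p,(800,600),interpolation=cv2.INTER_CUBIC))
E
```

```text
(no output)
```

View pics/top0z.png

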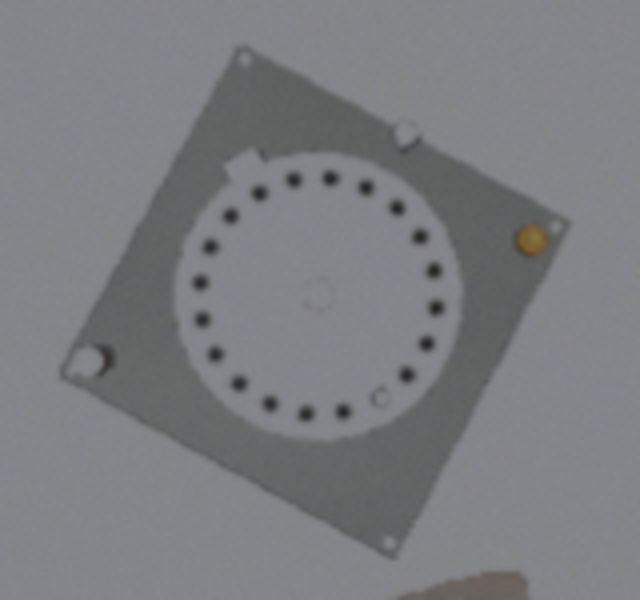

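View pics/scene0z.png

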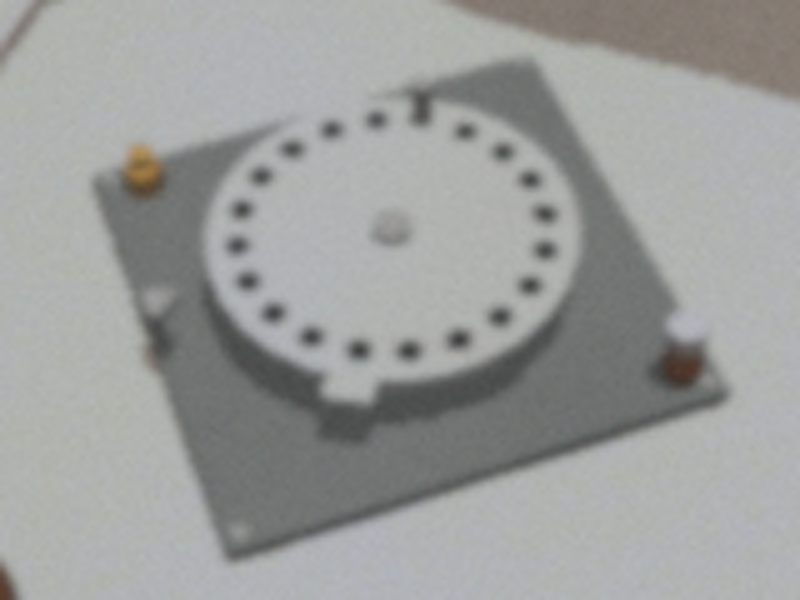

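```bash
cat > h.py <<'E'
import numpy as np, cv2
from scipy.spatial.transform import Rotation as Ro
from cell import manip, vision, workorder
def cal(n): return vision.calibration(n)
def ray(c,px):
    u=cv2.undistortPoints(np.array(px,float).reshape(-1,1,2),c["mtx"],c["distortion"]).reshape(-1,2)
    R=Ro.from_euler("xyz",c["orientation"]).as_matrix()
    return np.c_[u,np.ones(len(u))]@R.T
def p2w(c,px,z):
    d=ray(c,px); e=c["eye"]; return e+d*((z-e[2])/d[:,2])[:,None]
def w2p(c,P):
    R=Ro.from_euler("xyz",c["orientation"]).as_matrix()
    X=(np.array(P,float)-c["eye"])@R
    return cv2.projectPoints(X.reshape(-1,1,3),np.zeros(3),np.zeros(3),c["mtx"],c["distortion"])[0].reshape(-1,2)
def rect(c,img,cx,cy,z,half=180,res=0.5):
    n=int(2*half/res); v=np.arange(n)*res-half
    # row 0 = +x top ; col 0 = +y left
    X,Y=np.meshgrid(-v,-v,indexing="ij")
    P=np.stack([X+cx,Y+cy,np.full_like(X,z)],-1).reshape(-1,3)
    m=w2p(c,P).reshape(n,n,2).astype(np.float32)
    return cv2.remap(img,m[...,0],m[...,1],cv2.INTER_CUBIC)
def polar(c,img,cx,cy,z,r0,r1,dr=1.,nth=1440):
    th=np.arange(nth)*2*np.pi/nth; r=np.arange(r0,r1,dr)
    T,Rr=np.meshgrid(th,r,indexing="xy")
    P=np.stack([cx+Rr*np.cos(T),cy+Rr*np.sin(T),np.full_like(T,z)],-1).reshape(-1,3)
    m=w2p(c,P).reshape(len(r),nth,2).astype(np.float32)
    return cv2.remap(img,m[...,0],m[...,1],cv2.INTER_CUBIC)
E
python3 - <<'E'
from h import *
f=lambda x,y:(190+(x+.5)/4-.5,140+(y+.5)/4-.5)
c=cal("top")
hub=p2w(c,[f(318,295)],59)[0];lug=p2w(c,[f(245,167)],54)[0];pt=p2w(c,[f(405,133)],54)[0];peg=p2w(c,[f(381,398)],86)[0]
print(hub,lug,pt,peg)
for q in(lug,pt,peg):
    d=q-hub;print(np.hypot(d[0],d[1]),np.degrees(np.arctan2(d[1],d[0])))
print(p2w(c,[f(243,47),f(570,222),f(395,557),f(62,375)],12))
print("corner mean",p2w(c,[f(243,47),f(570,222),f(395,557),f(62,375)],12).mean(0))
img=cv2.imread("pics/top0.png")
r=rect(c,img,hub[0],hub[1],54)
cv2.imwrite("pics/rect0.png",cv2.resize(r,(600,600)))
E
```

```text
[524.1642182 -57.0735778  59.       ] [623.53844483  -3.65839568  54.        ] [ 647.63225856 -127.0789152    54.        ] [ 445.85928038 -100.58133441   86.        ]
112.82029338208667 28.258716398926254
141.9334500884537 -29.552870926659192
89.58006570508378 -150.94259285089433
[[ 725.86676277   -3.89458777   12.        ]
 [ 580.57960819 -260.24958494   12.        ]
 [ 322.01836453 -114.37492769   12.        ]
 [ 467.82038555  142.50181167   12.        ]]
corner mean [524.07128026 -59.00432218  12.        ]
```

View pics/rect0.png

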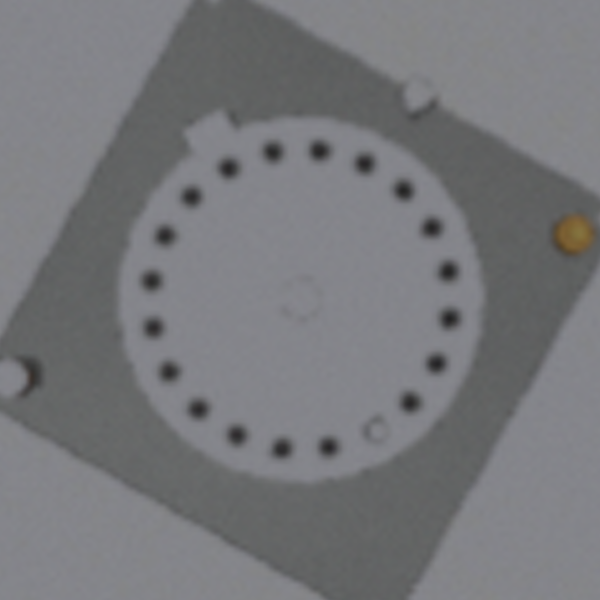

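```bash
cat >> h.py <<'E'
PHI=-29.55
def wells(c,g,hx=524.1,hy=-58.0,z=54):
    """g gray image; returns Nx2 world well centres"""
    res=.5;half=130
    r=rect(c,g,hx,hy,z,half,res).astype(np.float32)
    b=cv2.GaussianBlur(r,(0,0),4)-cv2.GaussianBlur(r,(0,0),14)
    n=len(r);v=np.arange(n)*res-half
    X,Y=np.meshgrid(-v,-v,indexing="ij");R=np.hypot(X,Y)
    m=((b<-9)&(R<102)&(R>78)).astype(np.uint8)
    k,lab,st,ce=cv2.connectedComponentsWithStats(m)
    out=[]
    for i in range(1,k):
        if 60<st[i,4]<900:
            w=np.where(lab==i,-b,0);out.append([hx+(w*X).sum()/w.sum(),hy+(w*Y).sum()/w.sum()])
    return np.array(out),r
def circ(p):
    A=np.c_[2*p,np.ones(len(p))];s=np.linalg.lstsq(A,(p**2).sum(1),rcond=None)[0]
    return s[:2],np.sqrt(s[2]+s[:2]@s[:2])
E
python3 - <<'E'
from h import *
c=cal("top");g=cv2.imread("pics/top0.png",0)
w,r=wells(c,g);print(len(w));ce,rad=circ(w);print(ce,rad)
d=w-ce;a=np.sort(np.degrees(np.arctan2(d[:,1],d[:,0]))%360);print(a.round(1),np.diff(a).round(1))
# lug edges : polar profile r 113..122
P=polar(c,g,ce[0],ce[1],54,113,122).mean(0)
for t in range(60,190): print(t/4 ,int(P[t]),end='; ')
E
```

```text
20
[524.72956299 -57.25736661] 89.83458411630805
[ 10.6  28.7  46.8  64.9  83.  101.  118.9 137.1 154.9 172.9 190.8 208.5
 226.8 244.7 262.6 280.7 298.6 316.6 334.7 352.7] [18.1 18.1 18.1 18.1 18.  18.  18.2 17.8 18.  17.9 17.7 18.3 17.9 17.9
 18.  17.9 18.  18.1 18. ]
15.0 96; 15.25 96; 15.5 96; 15.75 96; 16.0 97; 16.25 97; 16.5 97; 16.75 97; 17.0 97; 17.25 97; 17.5 97; 17.75 96; 18.0 96; 18.25 96; 18.5 95; 18.75 94; 19.0 93; 19.25 91; 19.5 89; 19.75 88; 20.0 87; 20.25 86; 20.5 87; 20.75 89; 21.0 93; 21.25 97; 21.5 101; 21.75 106; 22.0 111; 22.25 115; 22.5 119; 22.75 123; 23.0 126; 23.25 128; 23.5 130; 23.75 131; 24.0 132; 24.25 132; 24.5 132; 24.75 132; 25.0 132; 25.25 132; 25.5 132; 25.75 132; 26.0 132; 26.25 132; 26.5 132; 26.75 132; 27.0 132; 27.25 132; 27.5 132; 27.75 133; 28.0 133; 28.25 133; 28.5 133; 28.75 132; 29.0 132; 29.25 132; 29.5 131; 29.75 131; 30.0 131; 30.25 130; 30.5 130; 30.75 131; 31.0 131; 31.25 131; 31.5 131; 31.75 131; 32.0 131; 32.25 131; 32.5 131; 32.75 131; 33.0 132; 33.25 132; 33.5 132; 33.75 132; 34.0 132; 34.25 131; 34.5 129; 34.75 127; 35.0 124; 35.25 119; 35.5 115; 35.75 111; 36.0 107; 36.25 104; 36.5 101; 36.75 99; 37.0 98; 37.25 97; 37.5 96; 37.75 97; 38.0 97; 38.25 97; 38.5 97; 38.75 98; 39.0 98; 39.25 98; 39.5 98; 39.75 98; 40.0 99; 40.25 99; 40.5 99; 40.75 99; 41.0 99; 41.25 99; 41.5 99; 41.75 99; 42.0 99; 42.25 99; 42.5 99; 42.75 99; 43.0 99; 43.25 99; 43.5 99; 43.75 99; 44.0 99; 44.25 99; 44.5 98; 44.75 98; 45.0 98; 45.25 98; 45.5 98; 45.75 98; 46.0 98; 46.25 98; 46.5 99; 46.75 99; 47.0 99; 47.25 99;
```

Call:
carry_out([
  [[0,0,0],-6.3,0],
  [[0,0,0],-6.3,0],
  [[0,0,0],-6.3,0],
  [[0,0,0],-6.3,0],
  [[0,0,0],-6.3,0],
], grip_force=5)

```text
clock: 0.52
eef_pos: [165.0, -524.5, 227.1]
eef_rot: [-3.141, -0.0, 0.86]
wrist_force: [0.3, 0.3, -0.2]
finger_gap: 64.0
```

Call:
carry_out([
  [[1.5,-0.27,0],0,0],
  [[2.95,-0.545,0],0,0],
  [[2.95,-0.545,0],0,0],
  [[2.95,-0.545,0],0,0],
  [[2.95,-0.545,0],0,0],
  [[2.95,-0.545,0],0,0],
  [[2.95,-0.545,0],0,0],
  [[2.95,-0.545,0],0,0],
  [[2.95,-0.545,0],0,0],
  [[2.95,-0.545,0],0,0],
  [[2.95,-0.545,0],0,0],
  [[2.95,-0.545,0],0,0],
  [[2.95,-0.545,0],0,0],
  [[2.95,-0.545,0],0,0],
  [[2.95,-0.545,0],0,0],
  [[2.95,-0.545,0],0,0],
  [[2.95,-0.545,0],0,0],
  [[1.5,-0.27,0],0,0],
  [[0,0,0],0,0],
  [[0,0,0],0,0],
])

```text
clock: 2.18
eef_pos: [424.7, -84.9, 227.2]
eef_rot: [-3.141, 0.0, 0.856]
wrist_force: [-0.2, 0.1, -0.1]
finger_gap: 0.6
```

```bash
python3 - <<'E'
from h import *
s=manip.read_state();print(s["clock"],s["eef_pos"],np.degrees(s["eef_rot"]),s["finger_gap"],s["wrist_force"])
cs={}
for n in ["scene","top","wrist"]:
    p,d=vision.camera(n);cv2.imwrite(f"pics/{n}1.png",p[:,:,::-1])
print(cal("wrist"))
E
```

```text
2.1833 [424.68470274 -84.90973531 227.16535174] [-1.79966626e+02  2.41795582e-02  4.90587019e+01] 0.5669226432392317 [-0.24745406  0.07481557 -0.11431337]
{'mtx': array([[325.29783363,   0.        , 250.56090035],
       [  0.        , 325.29783363, 194.58907641],
       [  0.        ,   0.        ,   1.        ]]), 'distortion': array([-0.07720984,  0.        ,  0.        ,  0.        ,  0.        ]), 'eye': array([476.71219343, -25.09224403, 384.21924695]), 'orientation': array([ 2.86618774e+00,  5.40247428e-07, -7.17102703e-01])}
```

View pics/scene1.png

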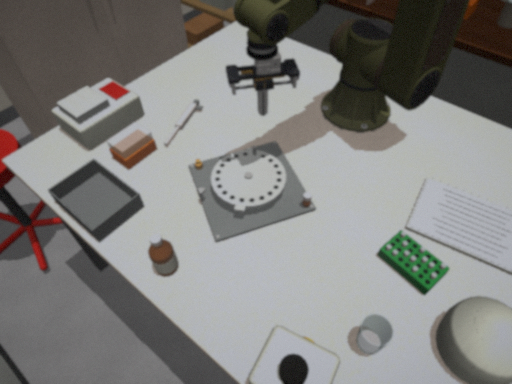

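View pics/top1.png

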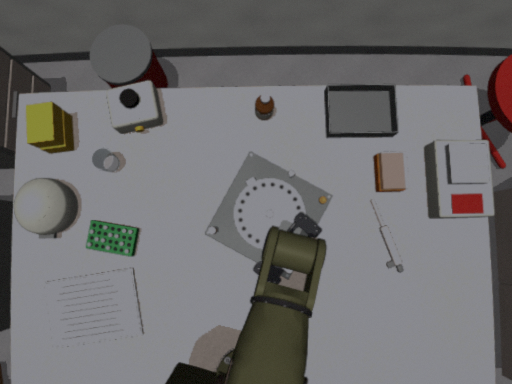

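View pics/wrist1.png

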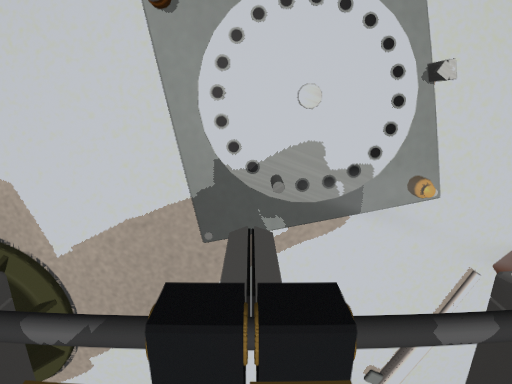

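```bash
python3 - <<'E'
from h import *
c=cal("wrist");im=cv2.imread("pics/wrist1.png");g=im[:,:,2]
w,r=wells(c,g,524.7,-57.3);print(len(w));ce,rad=circ(w);print(ce,rad)
d=w-ce;a=np.sort(np.degrees(np.arctan2(d[:,1],d[:,0]))%360);print(a.round(1),np.hypot(*d.T).round(1))
print(p2w(c,[(310,96)],59))
# rectified at z=54, view pointer
r=rect(c,im,524.7,-57.3,54,170,.5);cv2.imwrite("pics/rw1.png",cv2.resize(r,(600,600)))
# crop of pointer raw
k=im[40:110,400:480];cv2.imwrite("pics/ptr1.png",cv2.resize(k,(640,560),interpolation=cv2.INTER_CUBIC))
E
```

```text
17
[524.78702038 -57.03199766] 89.85196623079675
[ 10.7  83.  100.7 118.8 136.8 154.8 172.8 191.1 208.5 226.7 244.9 262.9
 280.8 298.7 316.7 334.7 352.7] [90.  89.9 90.  89.9 90.  89.9 89.4 89.6 89.9 89.3 89.9 89.9 89.9 89.9
 90.  90.2 90. ]
[[524.6008102 -57.513599   59.       ]]
```

View pics/rw1.png

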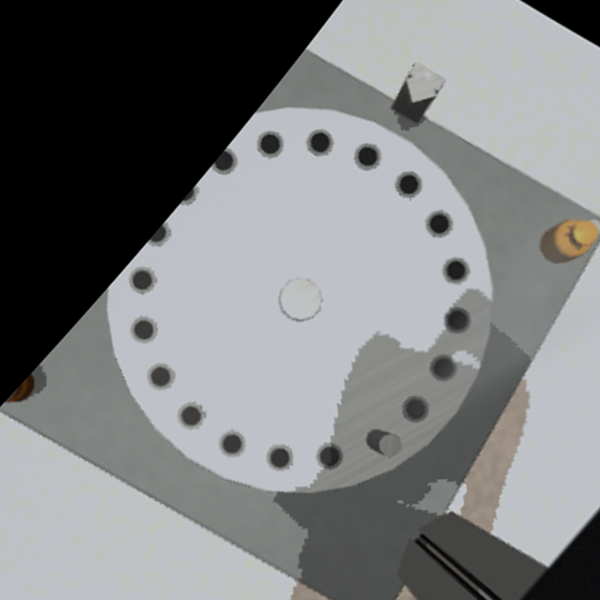

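View pics/ptr1.png

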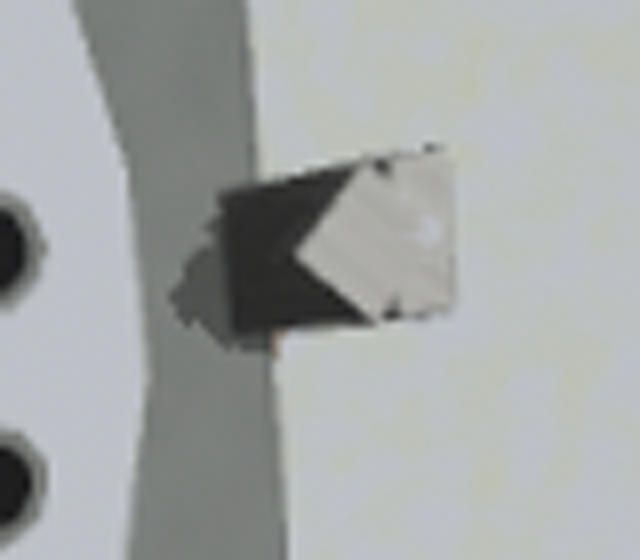

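```bash
python3 - <<'E'
from h import *
# calibration at that pose (arm not moved)
c=cal("wrist")
for q in [(436.44,71.69),(456.3,66.5)]:
    p=p2w(c,[q],54)[0];d=p[:2]-[524.75,-57.1];print(p,np.hypot(*d),np.degrees(np.arctan2(d[1],d[0])))
A=p2w(c,[(456.4,58.2),(456.1,78.6)],54);d=A.mean(0)[:2]-[524.75,-57.1];print(A,np.hypot(*d),np.degrees(np.arctan2(d[1],d[0])))
e=(A[0]-A[1]);print(np.degrees(np.arctan2(e[1],e[0])))
E
```

```text
[ 636.76671777 -121.02093126   54.        ] 128.9714329352272 -29.7106982479746
[ 655.8374288  -130.01341575   54.        ] 150.00093395424724 -29.08367570027616
[[ 660.33319692 -123.49652127   54.        ]
 [ 649.21409994 -139.60305977   54.        ]] 149.8296381214178 -29.794871411949618
55.380866177452226
```

Call:
carry_out([
  [[0,0,2.5],0,0],
  [[0,0,3.8],0,0],
  [[0,0,3.8],0,0],
  [[0,0,3.0],0,0],
  [[0,0,1.0],0,0],
  [[0,0,0],0,0],
])

```text
clock: 2.83
eef_pos: [423.6, -85.6, 84.9]
eef_rot: [-3.138, 0.002, 0.853]
wrist_force: [-0.1, -0.2, 0.6]
finger_gap: 0.4
```

```bash
python3 - <<'E'
from h import *
s=manip.read_state();print(s["clock"],s["eef_pos"],s["wrist_force"])
p,d=vision.camera("wrist");cv2.imwrite("pics/wrist2.png",p[:,:,::-1])
p,d=vision.camera("scene");cv2.imwrite("pics/scene2.png",cv2.resize(p[100:260,160:330,::-1],(680,600),interpolation=cv2.INTER_CUBIC))
E
```

```text
2.8333 [423.60990938 -85.56864991  84.93772588] [-0.10978833 -0.17667252  0.5983781 ]
```

View pics/wrist2.png

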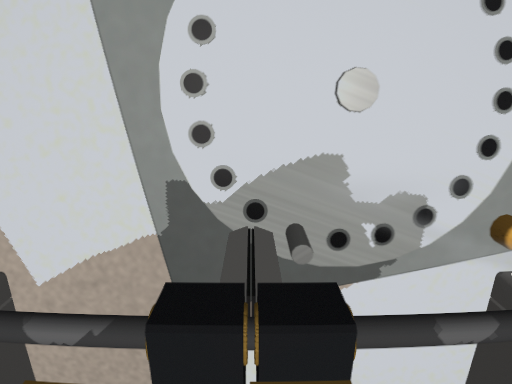

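View pics/scene2.png

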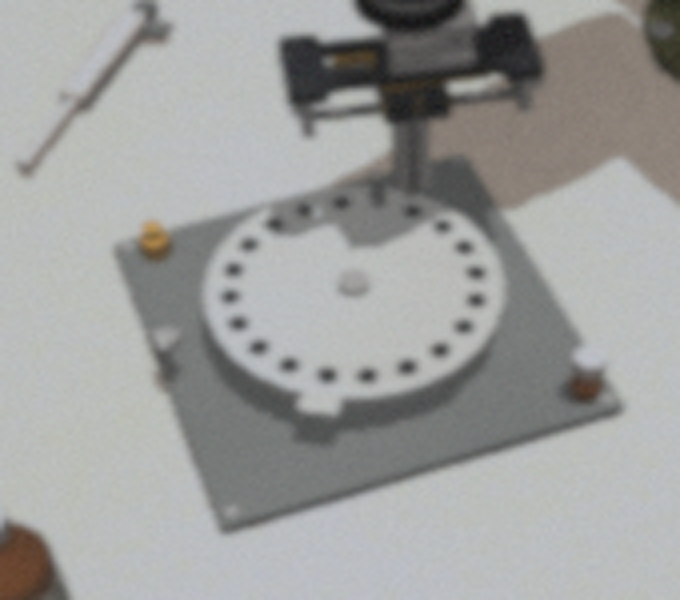

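Call:
carry_out([
  [[0,0.3,0],0,0],
  [[0,0.6,0],0,0],
  [[0,1.0,0],0,0],
  [[0,1.4,0],0,0],
  [[0,1.6,0],0,0],
  [[0,1.6,0],0,0],
  [[0,0.4,0],0,0],
  [[0,0,0],0,0],
  [[0,0,-2.0],0,0],
  [[0,0,-3.5],0,0],
  [[0,0,-3.0],0,0],
])

```text
clock: 3.85
eef_pos: [476.2, -130.0, 172.7]
eef_rot: [-3.14, 0.0, 0.855]
wrist_force: [-0.1, 0.3, -0.6]
finger_gap: 0.6
```

```bash
cat > meas.py <<'E'
from h import *
import sys,pickle
tag=sys.argv[1]; cams=sys.argv[2:]
for i,n in enumerate(cams):
    s=manip.read_state();c=cal(n);t=s["clock"];p,d=vision.camera(n);
    cv2.imwrite(f"pics/{tag}_{i}{n}.png",p[:,:,::-1]);pickle.dump((t,c),open(f"pics/{tag}_{i}{n}.pkl","wb"))
    w,r=wells(c,p[:,:,0],524.75,-57.1)
    if len(w)<4: print(t,n,len(w));continue
    d=w-[524.75,-57.1];a=np.degrees(np.arctan2(d[:,1],d[:,0]));R=np.hypot(*d.T)
    a=a[abs(R-90)<2];z=np.exp(1j*np.radians(a*20)).mean();print(round(t,4),n,len(a),"phase mod18 (rel mark)",round((np.degrees(np.angle(z))/20+29.65)%18,2),"coh",round(abs(z),3))
E
python3 meas.py a top wrist top scene; python3 -c "
from h import *;s=manip.read_state();print(s['clock'],s['eef_pos'])"
```

```text
3.85 top 13 phase mod18 (rel mark) 5.11 coh 0.998
3.9 wrist 16 phase mod18 (rel mark) 11.58 coh 0.998
3.95 top 12 phase mod18 (rel mark) 17.91 coh 0.998
4.0 scene 17 phase mod18 (rel mark) 6.28 coh 0.987
4.05 [ 476.64489005 -130.24733129  171.81910026]
```

View pics/a_3scene.png

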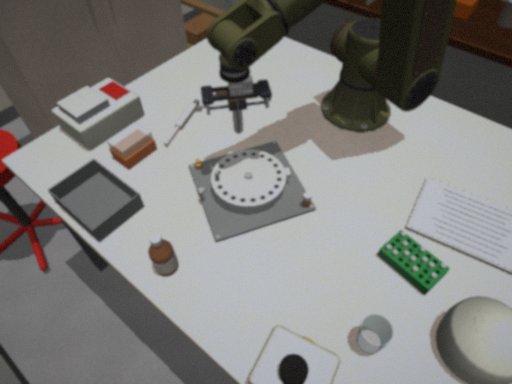

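View pics/a_1wrist.png

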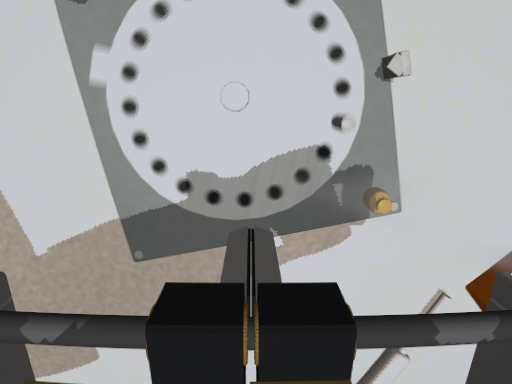

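```bash
python3 - <<'E'
from h import *
import pickle
t,c=pickle.load(open("pics/a_1wrist.pkl","rb"))
for n,q in (("a_1wrist",(100,64)),("a_3scene",(287,172))):
    t,c=pickle.load(open(f"pics/{n}.pkl","rb"))
    p=p2w(c,[q],54)[0];d=p[:2]-[524.75,-57.1];print(t,np.hypot(*d),np.degrees(np.arctan2(d[1],d[0]))+29.65)
E
```

```text
3.9 114.65196202079214 154.64152401194636
4.0 115.04116933258825 165.75912902956793
```

Call:
carry_out([
  [[0.74,-0.1,1.5],0,0],
  [[0.74,-0.1,1.5],0,0],
  [[0.74,-0.1,1.5],0,0],
  [[0.74,-0.1,1.5],0,0],
  [[0,0,0],0,0],
  [[0,0,0],0,0],
])

```text
clock: 4.55
eef_pos: [492.4, -105.1, 110.3]
eef_rot: [-3.139, 0.001, 0.855]
wrist_force: [0.8, -0.2, -0.5]
finger_gap: 0.6
```

```bash
python3 meas.py b wrist scene ; python3 -c "
from h import *;s=manip.read_state();print(s['clock'],s['eef_pos'])"
```

```text
4.55 wrist 17 phase mod18 (rel mark) 3.76 coh 0.888
4.6 scene 18 phase mod18 (rel mark) 9.7 coh 0.986
4.65 [ 493.10593245 -105.74991016  111.79205629]
```

View pics/b_0wrist.png

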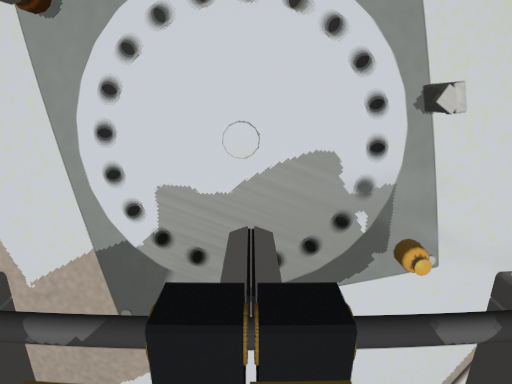

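Call:
carry_out([
  [[0,0,0.6],0,0],
])

```text
clock: 4.73
eef_pos: [493.8, -106.0, 106.8]
eef_rot: [3.139, -0.001, 0.854]
wrist_force: [-0.0, -0.4, 0.2]
finger_gap: 0.3
```

Call:
carry_out([
  [[0,0,0.6],0,0],
])

```text
clock: 4.82
eef_pos: [493.5, -105.9, 99.8]
eef_rot: [3.14, -0.001, 0.854]
wrist_force: [0.2, -0.4, 0.4]
finger_gap: 0.2
```

Call:
carry_out([
  [[0,0,0],0,0],
])

```text
clock: 4.9
eef_pos: [492.7, -105.6, 98.5]
eef_rot: [-3.14, 0.0, 0.854]
wrist_force: [-0.7, -0.6, -0.4]
finger_gap: 0.5
```

Call:
carry_out([
  [[0,0,0],0,0],
])

```text
clock: 4.98
eef_pos: [493.0, -105.6, 99.2]
eef_rot: [-3.141, 0.0, 0.854]
wrist_force: [0.1, -0.8, -0.4]
finger_gap: 0.5
```

```bash
python3 meas.py c scene top scene; python3 -c "
from h import *;s=manip.read_state();print(s['clock'],s['eef_pos'])"
```

```text
4.9833 scene 18 phase mod18 (rel mark) 2.95 coh 0.979
5.0333 top 11 phase mod18 (rel mark) 8.9 coh 0.865
5.0833 scene 17 phase mod18 (rel mark) 15.15 coh 0.981
5.1333 [ 493.32748751 -105.61168096   99.6514183 ]
```

```bash
python3 - <<'E'
import cv2,numpy as np
a=cv2.imread("pics/b_0wrist.png")[20:140,330:400]
b=cv2.imread("pics/b_0wrist.png")[0:120,80:150]
cv2.imwrite("pics/blur.png",np.hstack([cv2.resize(x,(350,600),interpolation=cv2.INTER_NEAREST) for x in (a,b)]))
from h import *
import pickle
for n in ["a_1wrist","b_0wrist"]:
    t,c=pickle.load(open(f"pics/{n}.pkl","rb"))
    g=cv2.imread(f"pics/{n}.png",0)
    P=polar(c,g,524.75,-57.1,54,86,94,1.,1440).mean(0)
    f=[];w=np.where(P<110)[0]
    print(n);
    # width of dips
    seg=np.split(w,np.where(np.diff(w)>1)[0]+1)
    print([(round(s[0]/4+29.65,2),round((s[-1]-s[0])/4,2),int(P[s].min())) for s in seg])
E
```

```text
a_1wrist
[(np.float64(29.65), np.float64(2.75), 48), (np.float64(43.9), np.float64(67.25), 0), (np.float64(116.65), np.float64(5.25), 50), (np.float64(134.65), np.float64(5.25), 50), (np.float64(152.65), np.float64(5.25), 50), (np.float64(170.65), np.float64(5.5), 48), (np.float64(188.65), np.float64(5.75), 45), (np.float64(206.65), np.float64(5.75), 43), (np.float64(224.65), np.float64(7.5), 33), (np.float64(241.15), np.float64(8.75), 19), (np.float64(259.4), np.float64(8.5), 20), (np.float64(277.4), np.float64(8.5), 29), (np.float64(295.65), np.float64(8.25), 39), (np.float64(313.4), np.float64(7.5), 21), (np.float64(333.15), np.float64(5.0), 53), (np.float64(350.65), np.float64(6.0), 41), (np.float64(368.65), np.float64(5.75), 44), (np.float64(386.65), np.float64(2.75), 47)]
b_0wrist
[(np.float64(36.65), np.float64(5.75), 43), (np.float64(53.4), np.float64(46.25), 0), (np.float64(108.9), np.float64(5.5), 51), (np.float64(126.9), np.float64(5.5), 47), (np.float64(144.65), np.float64(5.75), 43), (np.float64(162.65), np.float64(6.0), 39), (np.float64(180.65), np.float64(6.0), 35), (np.float64(198.4), np.float64(6.25), 31), (np.float64(215.9), np.float64(8.0), 16), (np.float64(233.15), np.float64(8.75), 17), (np.float64(249.9), np.float64(28.25), 5), (np.float64(287.15), np.float64(8.75), 17), (np.float64(305.15), np.float64(8.75), 22), (np.float64(324.65), np.float64(5.5), 87), (np.float64(342.4), np.float64(6.25), 32), (np.float64(360.65), np.float64(6.0), 34), (np.float64(378.65), np.float64(5.75), 38)]
```

View pics/blur.png

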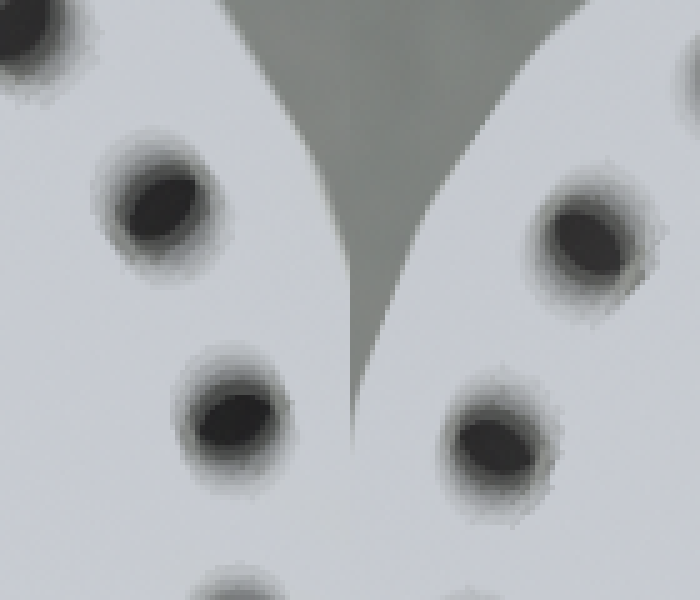

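Call:
carry_out([
  [[0,0,-3.0],0,0],
  [[0,0,-3.0],0,0],
])

```text
clock: 5.3
eef_pos: [492.5, -105.3, 159.3]
eef_rot: [-3.139, 0.001, 0.855]
wrist_force: [0.9, -0.4, 1.3]
finger_gap: 0.4
```

```bash
python3 - <<'E'
from h import *
s0=manip.read_state();c=cal("wrist");p,d=vision.camera("wrist");s1=manip.read_state()
cv2.imwrite("pics/zt.png",p[:,:,::-1]);print(s0["clock"],s0["eef_pos"],s0["qd"],s1["eef_pos"],c["eye"])
w,r=wells(c,p[:,:,0],524.75,-57.1);q,R=circ(w);rr=np.hypot(*(w-q).T);k=abs(rr-R)<3;q,R=circ(w[k]);print(len(w),k.sum(),q,R,np.hypot(*(w-[524.75,-57.1]).T).round(1))
E
python3 meas.py d scene
```

```text
5.3 [ 492.48132454 -105.33067094  159.30652718] [-1.13420856e-03 -4.87342331e-01 -3.70832464e-01  9.18298696e-04
  8.02162547e-01  3.31287056e-04] [ 494.9929234  -106.00430213  166.04578905] [545.21216767 -44.56557898 316.07091283]
17 17 [524.30443809 -57.32942687] 91.39053980019038 [91.2 91.2 91.2 90.4 91.3 91.5 90.3 91.5 91.3 91.5 91.4 91.9 91.6 91.7
 91.7 91.9 91.7]
5.35 scene 18 phase mod18 (rel mark) 11.41 coh 0.987
```

Call:
carry_out([
  [[0,0,3.0],0,0],
  [[0,0,3.0],0,0],
  [[0,0,1.12],0,0],
  [[0,0,0],0,0],
  [[0,0,0],0,0],
  [[0,0,0],0,0],
  [[0,0,0],0,0],
  [[0,0,0],0,0],
  [[0,0,0],0,0],
])

```text
clock: 6.15
eef_pos: [493.6, -105.6, 89.0]
eef_rot: [3.14, -0.001, 0.855]
wrist_force: [-0.2, 0.1, -0.5]
finger_gap: 0.6
```

```bash
python3 - <<'E'
from h import *
s=manip.read_state();print(s["clock"],s["eef_pos"],s["wrist_force"])
E
python3 meas.py e scene; python3 meas.py e2 scene
```

```text
6.15 [ 493.55658421 -105.6084654    88.99707435] [-0.17840101  0.10659735 -0.51600225]
6.15 scene 18 phase mod18 (rel mark) 16.31 coh 0.98
6.2 scene 19 phase mod18 (rel mark) 4.0 coh 0.98
```

Call:
carry_out([
  [[0,0,0],0,0],
  [[0,0,0],0,0],
  [[0,0,0],0,0],
  [[0,0,0],0,0],
  [[0,0,0],0,0],
  [[0,0,0],0,0],
  [[0,0,0],0,0],
  [[0,0,0],0,0],
  [[0,0,0],0,0],
  [[0,0,0],0,0],
  [[0,0,0],0,0],
  [[0,0,0],0,0],
])

```text
clock: 7.25
eef_pos: [493.2, -105.5, 88.2]
eef_rot: [-3.142, 0.0, 0.855]
wrist_force: [0.1, -0.2, 0.2]
finger_gap: 0.5
```

```bash
python3 meas.py f scene scene; python3 - <<'E'
from h import *
Z=[]
s=manip.read_state();print(s["clock"],s["eef_pos"])
D=np.array([(3.9,155.58),(3.95,161.91),(4.0,168.28),(4.6,243.7),(4.9833,290.95),(5.0833,303.15),(5.35,335.41),(6.15,430.31),(6.2,436.0)])
k=np.polyfit(D[:,0]-6,D[:,1],2);print(k,(np.polyval(k,D[:,0]-6)-D[:,1]).round(2))
for t in(7.25,7.3): print(t,np.polyval(k,t-6), np.polyval(k,t-6)%18)
E
```

```text
7.25 scene 17 phase mod18 (rel mark) 15.52 coh 0.983
7.3 scene 17 phase mod18 (rel mark) 2.94 coh 0.979
7.35 [ 493.24456471 -105.57361166   88.25136513]
[ -2.47507896 117.25680394 412.707451  ] [-0.03  0.02  0.01 -0.   -0.02 -0.01  0.03 -0.07  0.06]
7.25 555.4111450505484 15.411145050548384
7.3 560.9584126804441 2.9584126804440984
```

```bash
python3 - <<'E'
import numpy as np
D=np.array([(3.9,155.58),(3.95,161.91),(4.0,168.28),(4.6,243.7),(4.9833,290.95),(5.0833,303.15),(5.35,335.41),(6.15,430.31),(6.2,436.0),(7.25,555.52),(7.3,560.94)])
k=np.polyfit(D[:,0]-6,D[:,1],2);print(k,(np.polyval(k,D[:,0]-6)-D[:,1]).round(2))
from scipy.optimize import brentq
for a in (717.2,720): print(a, brentq(lambda t:np.polyval(k,t+.012-6)-a,7,10))
tc=brentq(lambda t:np.polyval(k,t+.012-6)-717.2,7,10); print("start",tc-.138,"rows from 7.35",(tc-.138-7.35)*12)
E
```

```text
[ -2.46740369 117.27453513 412.71324931] [-0.02  0.02  0.01 -0.01 -0.02 -0.02  0.03 -0.06  0.07 -0.07  0.06]
717.2 8.744186984922443
720 8.77121229002094
start 8.606186984922443 rows from 7.35 15.074243819069324
```

Call:
carry_out([
  [[0,0,-0.06],0,0],
  [[0,0,0],0,0],
  [[0,0,0],0,0],
  [[0,0,0],0,0],
  [[0,0,0],0,0],
  [[0,0,0],0,0],
  [[0,0,0],0,0],
  [[0,0,0],0,0],
  [[0,0,0],0,0],
  [[0,0,0],0,0],
  [[0,0,0],0,0],
  [[0,0,0],0,0],
  [[0,0,0],0,0],
  [[0,0,0],0,0],
  [[0,0,0],0,0],
  [[0,0,0.8],0,0],
  [[0,0,0.75],0,0],
  [[0,0,0],0,0],
  [[0,0,0],0,0],
  [[0,0,0],0,0],
])

```text
clock: 9.02
eef_pos: [493.3, -105.6, 73.4]
eef_rot: [-3.142, 0.0, 0.855]
wrist_force: [0.8, -1.0, 4.8]
finger_gap: 0.5
```

```bash
python3 meas.py g scene scene; python3 - <<'E'
from h import *
s=manip.read_state();print(s["clock"],s["eef_pos"],s["wrist_force"])
E
```

```text
9.0167 scene 17 phase mod18 (rel mark) 16.18 coh 0.979
9.0667 scene 17 phase mod18 (rel mark) 16.25 coh 0.985
9.1167 [ 493.30210949 -105.68682343   73.54629877] [-1.194121   -1.95647228  3.289734  ]
```

Call:
carry_out([
  [[0,0,-0.5],0,0],
  [[0,0,-1.5],0,0],
  [[0,0,-3.0],0,0],
  [[0,0,-4.0],0,0],
  [[0,0,-4.0],0,0],
  [[0,0,-2.0],0,0],
  [[0,0,0],0,0],
  [[0,0,0],0,0],
  [[0,0,0],0,0],
])

```text
clock: 9.87
eef_pos: [492.8, -105.3, 222.3]
eef_rot: [-3.14, 0.001, 0.855]
wrist_force: [0.3, -0.0, 0.1]
finger_gap: 0.7
```

```bash
python3 meas.py i scene wrist top scene wrist top; python3 - <<'E'
from h import *
s=manip.read_state();print(s["clock"],s["eef_pos"],s["wrist_force"])
E
```

```text
9.8667 scene 18 phase mod18 (rel mark) 11.08 coh 0.984
9.9167 wrist 20 phase mod18 (rel mark) 10.89 coh 0.999
9.9667 top 12 phase mod18 (rel mark) 10.39 coh 0.949
10.0167 scene 18 phase mod18 (rel mark) 10.18 coh 0.988
10.0667 wrist 20 phase mod18 (rel mark) 9.99 coh 0.999
10.1167 top 11 phase mod18 (rel mark) 9.48 coh 0.967
10.1667 [ 493.08214698 -105.46351268  222.68578462] [0.27107283 1.11813407 0.05298474]
```

View pics/i_1wrist.png

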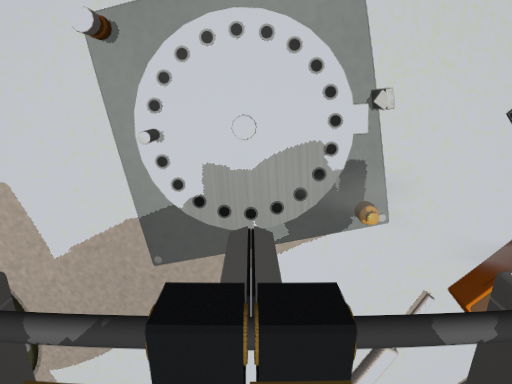

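Call:
carry_out([
  [[0,0,0],-5.3,0],
  [[0,0,0],-5.3,0],
  [[0,0,0],-5.4,0],
  [[2.2,-1.57,0],0,0],
  [[2.2,-1.57,0],0,0],
  [[2.2,-1.57,0],0,0],
  [[2.2,-1.57,0],0,0],
  [[2.2,-1.57,0],0,0],
  [[0,0,0],0,0],
  [[0,0,0],0,0],
  [[0,0,0],0,0],
  [[0,0,0],0,0],
])

```text
clock: 11.17
eef_pos: [468.8, 26.6, 223.2]
eef_rot: [-3.141, 0.0, 1.133]
wrist_force: [0.1, 1.3, 1.6]
finger_gap: 0.7
```

```bash
python3 meas.py j scene wrist scene; python3 - <<'E'
from h import *
s=manip.read_state();print(s["clock"],s["eef_pos"],np.degrees(s["eef_rot"]))
E
```

```text
11.1667 scene 17 phase mod18 (rel mark) 4.21 coh 0.981
11.2167 wrist 13 phase mod18 (rel mark) 4.22 coh 0.999
11.2667 scene 17 phase mod18 (rel mark) 3.83 coh 0.981
11.3167 [468.79158647  26.66371786 223.25067166] [-1.79990760e+02  4.94966870e-03  6.48988503e+01]
```

View pics/j_1wrist.png

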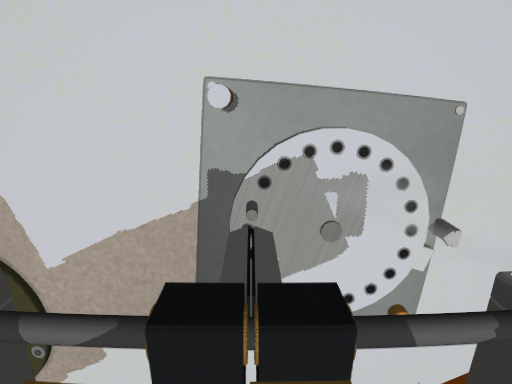

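```bash
python3 - <<'E'
from h import *
import pickle
t,c=pickle.load(open("pics/j_1wrist.pkl","rb"))
P=p2w(c,[(252,213)],86)[0];print(P,P[:2]-[524.75,-57.1],np.hypot(*(P[:2]-[524.75,-57.1])))
d=P[:2]-[468.8,26.7];y=np.radians(65);print("tool x,y of peg from tcp",d@[np.cos(y),np.sin(y)],d@[np.sin(y),-np.cos(y)])
E
```

```text
[460.94023846   7.06799998  86.        ] [-63.80976154  64.16799998] 90.49429755016675
tool x,y of peg from tcp -21.11431325225358 1.17347863599876
```

Call:
carry_out([
  [[0.1,0,2.5],0,0],
  [[0.1,0,3.7],0,0],
  [[0.1,0,3.7],0,0],
  [[0.1,0,2.8],0,0],
  [[0,0,1.0],0,0],
  [[0,0,0],0,0],
  [[0,0,0],0,0],
])

```text
clock: 11.9
eef_pos: [470.9, 30.7, 87.3]
eef_rot: [3.141, -0.0, 1.133]
wrist_force: [0.6, -0.5, 0.0]
finger_gap: 0.4
```

```bash
python3 meas.py k wrist; python3 - <<'E'
from h import *
s=manip.read_state();print(s["clock"],s["eef_pos"],s["wrist_force"])
E
```

```text
11.9 wrist 9 phase mod18 (rel mark) 1.38 coh 0.993
11.95 [471.30757243  30.77478922  87.95866965] [0.30889875 0.0492462  0.52476776]
```

View pics/k_0wrist.png

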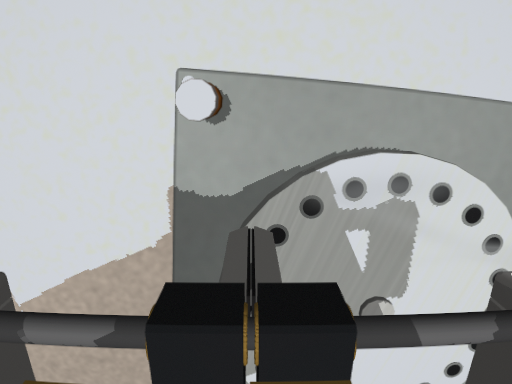

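Call:
carry_out([
  [[-0.3,0,0],0,0],
  [[-0.5,0,0],0,0],
  [[-0.8,0,0],0,0],
  [[-1.05,0,0],0,0],
  [[-1.05,0,0],0,0],
  [[-1.05,0,0],0,0],
  [[-1.05,0,0],0,0],
  [[-0.2,0,0],0,0],
  [[0,0,0],0,0],
  [[0,0,-2.0],0,0],
  [[0,0,-3.5],0,0],
  [[0,0,-3.0],0,0],
])

```text
clock: 12.95
eef_pos: [444.8, -23.1, 172.6]
eef_rot: [-3.141, 0.0, 1.134]
wrist_force: [0.6, -0.3, 0.7]
finger_gap: 0.8
```

```bash
python3 meas.py l scene wrist scene; python3 - <<'E'
from h import *
s=manip.read_state();print(s["clock"],s["eef_pos"],s["wrist_force"])
E
```

```text
12.95 scene 19 phase mod18 (rel mark) 2.48 coh 0.987
13.0 wrist 16 phase mod18 (rel mark) 7.12 coh 0.989
13.05 scene 19 phase mod18 (rel mark) 11.58 coh 0.983
13.1 [445.95090222 -23.25496544 173.08605061] [-0.49418878  0.66979086 -1.14313767]
```

View pics/l_1wrist.png

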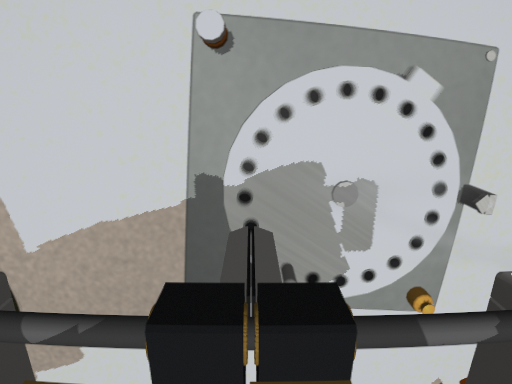

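Call:
carry_out([
  [[-0.3,0.67,1.0],0,0],
  [[-0.3,0.67,2.0],0,0],
  [[-0.3,0.67,2.0],0,0],
  [[-0.3,0.67,2.0],0,0],
  [[-0.3,0.67,1.0],0,0],
  [[0,0,0],0,0],
  [[0,0,0],0,0],
  [[0,0,0],0,0],
  [[0,0,0],0,0],
  [[0,0,0],0,0],
])

```text
clock: 13.93
eef_pos: [469.1, -51.0, 91.9]
eef_rot: [3.141, -0.0, 1.134]
wrist_force: [-0.5, -0.3, 1.0]
finger_gap: 0.4
```

```bash
python3 - <<'E'
from h import *
for i in range(3):
    s=manip.read_state();print(s["clock"],s["eef_pos"],s["wrist_force"]);
E
python3 meas.py m scene scene;python3 - <<'E'
from h import *
s=manip.read_state();print(s["clock"],s["eef_pos"],s["wrist_force"]);
E
```

```text
13.9333 [469.13086548 -51.00502177  91.89546314] [-0.48558065 -0.31869627  0.95264922]
13.9333 [469.13086548 -51.00502177  91.89546314] [-0.48558065 -0.31869627  0.95264922]
13.9333 [469.13086548 -51.00502177  91.89546314] [-0.48558065 -0.31869627  0.95264922]
13.9333 scene 17 phase mod18 (rel mark) 17.8 coh 0.984
13.9833 scene 16 phase mod18 (rel mark) 4.14 coh 0.975
14.0333 [469.1035172  -51.02989194  91.79768264] [-0.20883396 -0.07932963 -0.40286929]
```

View pics/m_0scene.png

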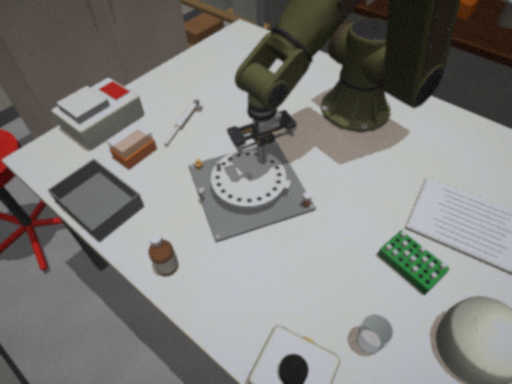

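Call:
carry_out([
  [[0,0,0],0,0],
  [[0,0,0],0,0],
  [[0,0,0],0,0],
  [[0,0,0],0,0],
  [[0,0,0],0,0],
  [[0,0,0],0,0],
  [[0,0,0],0,0],
  [[0,0,0],0,0],
  [[0,0,0],0,0],
  [[0,0,0],0,0],
  [[0,0,0],0,0],
  [[0,0,0],0,0],
  [[0,0,0],0,0],
  [[0,0,0],0,0],
  [[0,0,0],0,0],
  [[0,0,0],0,0],
  [[0,0,0],0,0],
  [[0,0,0],0,0],
  [[0,0,0],0,0],
  [[0,0,0],0,0],
])

```text
clock: 15.7
eef_pos: [469.0, -51.2, 91.3]
eef_rot: [-3.142, 0.0, 1.134]
wrist_force: [-0.6, -0.9, -1.0]
finger_gap: 0.6
```

```bash
python3 meas.py n scene scene
```

```text
15.7 scene 18 phase mod18 (rel mark) 3.03 coh 0.978
15.75 scene 17 phase mod18 (rel mark) 7.07 coh 0.972
```

Call:
carry_out([
  [[0,0,0],0,0],
  [[0,0,0],0,0],
  [[0,0,0],0,0],
  [[0,0,0],0,0],
  [[0,0,0],0,0],
  [[0,0,0],0,0],
  [[0,0,0],0,0],
  [[0,0,0],0,0],
  [[0,0,0],0,0],
  [[0,0,0],0,0],
  [[0,0,0],0,0],
  [[0,0,0],0,0],
  [[0,0,0],0,0],
  [[0,0,0],0,0],
  [[0,0,0],0,0],
  [[0,0,0],0,0],
  [[0,0,0],0,0],
  [[0,0,0],0,0],
  [[0,0,0],0,0],
  [[0,0,0],0,0],
])

```text
clock: 17.47
eef_pos: [469.0, -51.1, 91.3]
eef_rot: [3.142, 0.0, 1.134]
wrist_force: [0.1, 0.7, 0.4]
finger_gap: 0.6
```

```bash
python3 meas.py o scene scene
```

```text
17.4667 scene 15 phase mod18 (rel mark) 12.81 coh 0.986
17.5167 scene 16 phase mod18 (rel mark) 16.52 coh 0.986
```

Call:
carry_out([
  [[0,0,0],0,0],
  [[0,0,0],0,0],
  [[0,0,0],0,0],
  [[0,0,0],0,0],
  [[0,0,0],0,0],
  [[0,0,0],0,0],
  [[0,0,0],0,0],
  [[0,0,0],0,0],
  [[0,0,0],0,0],
  [[0,0,0],0,0],
  [[0,0,0],0,0],
  [[0,0,0],0,0],
  [[0,0,0],0,0],
  [[0,0,0],0,0],
  [[0,0,0],0,0],
  [[0,0,0],0,0],
  [[0,0,0],0,0],
  [[0,0,0],0,0],
  [[0,0,0],0,0],
  [[0,0,0],0,0],
])

```text
clock: 19.23
eef_pos: [469.0, -51.2, 91.3]
eef_rot: [3.142, 0.0, 1.134]
wrist_force: [0.2, -0.2, 0.6]
finger_gap: 0.2
```

```bash
python3 meas.py p scene wrist
```

```text
19.2333 scene 16 phase mod18 (rel mark) 11.57 coh 0.984
19.2833 wrist 14 phase mod18 (rel mark) 14.99 coh 0.998
```

Call:
carry_out([
  [[0,0,0],0,0],
  [[0,0,0],0,0],
  [[0,0,0],0,0],
  [[0,0,0],0,0],
  [[0,0,0],0,0],
  [[0,0,0],0,0],
  [[0,0,0],0,0],
  [[0,0,0],0,0],
  [[0,0,0],0,0],
  [[0,0,0],0,0],
  [[0,0,0],0,0],
  [[0,0,0],0,0],
])

```text
clock: 20.33
eef_pos: [469.0, -51.2, 91.3]
eef_rot: [3.142, -0.0, 1.134]
wrist_force: [0.3, 0.6, 0.6]
finger_gap: 0.5
```

```bash
python3 meas.py q scene scene; python3 - <<'E'
from h import *
s=manip.read_state();print(s["clock"],s["eef_pos"],s["wrist_force"]);
E
```

```text
20.3333 scene 17 phase mod18 (rel mark) 12.07 coh 0.974
20.3833 scene 16 phase mod18 (rel mark) 15.19 coh 0.986
20.4333 [468.99196163 -51.17134235  91.37349752] [-0.30636201 -0.03167976 -0.0293657 ]
```

View pics/q_0scene.png

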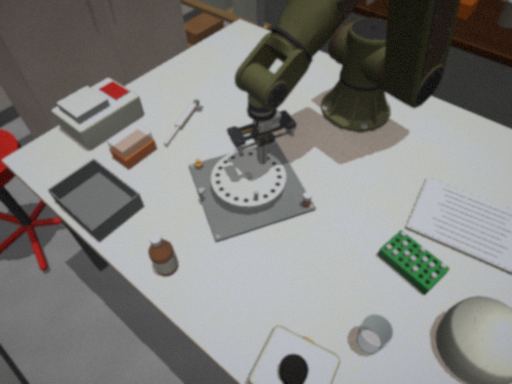

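```bash
python3 - <<'E'
import numpy as np
from scipy.optimize import brentq
D=np.array([(12.95,776.48),(13.0,781.12),(13.05,785.58),(13.9333,863.8),(13.9833,868.14),(15.7,1011.03),(15.75,1015.07),(17.4667,1146.81),(17.5167,1150.52),(19.2333,1271.57),(19.2833,1274.99),(20.3333,1344.07),(20.3833,1347.19)])
for n in(2,3):
    k=np.polyfit(D[:,0]-20,D[:,1],n);print(k,(np.polyval(k,D[:,0]-20)-D[:,1]).round(2))
    f=lambda a:brentq(lambda t:np.polyval(k,t+.012-20)-a,20,25)
    tc=f(1439.4);print(f(1440),tc,"w",np.polyval(np.polyder(k),tc-20),"start",tc-.221,"rows from 20.4333",(tc-.221-20.4333)*12)
E
```

```text
[  -1.80080801   64.7204356  1322.48745872] [ 0.22  0.08  0.12 -0.23 -0.25 -0.14 -0.17  0.16  0.14  0.24  0.19 -0.21
 -0.16]
21.906059181941963 21.89568412473131 w 57.89290928327053 start 21.67468412473131 rows from 20.4333 14.896609496775739
[ 1.89148738e-02 -1.61000357e+00  6.51494334e+01  1.32249539e+03] [ 0.06 -0.05  0.01 -0.03 -0.03  0.05  0.01  0.   -0.03  0.02 -0.02 -0.04
  0.04]
21.8779252717751 21.86780411368979 w 59.33305538143941 start 21.64680411368979 rows from 20.4333 14.562049364277485
```

```bash
python3 meas.py r scene
```

```text
20.4333 scene 18 phase mod18 (rel mark) 0.39 coh 0.981
```

Call:
carry_out([
  [[0,0,0],0,0],
  [[0,0,0],0,0],
  [[0,0,0],0,0],
  [[0,0,0],0,0],
  [[0,0,0],0,0],
  [[0,0,0],0,0],
  [[0,0,0],0,0],
  [[0,0,0],0,0],
  [[0,0,0],0,0],
  [[0,0,0],0,0],
  [[0,0,0],0,0],
  [[0,0,0],0,0],
  [[0,0,0],0,0],
  [[0,0,0],0,0],
  [[0,0,0.6],0,0],
  [[0,0,0.6],0,0],
  [[0,0,0.6],0,0],
  [[0,0,0],0,0],
  [[0,0,0],0,0],
  [[0,0,0],0,0],
])

```text
clock: 22.15
eef_pos: [468.8, -51.1, 73.3]
eef_rot: [-3.141, 0.0, 1.134]
wrist_force: [-2.9, 1.2, 3.6]
finger_gap: 0.7
```

```bash
python3 - <<'E'
from h import *
s=manip.read_state();print(s["clock"],s["eef_pos"],s["wrist_force"]);
E
python3 meas.py s scene wrist scene wrist;python3 - <<'E'
from h import *
s=manip.read_state();print(s["clock"],s["eef_pos"],s["wrist_force"]);
E
```

```text
22.15 [468.78798269 -51.10063387  73.34230755] [-2.93543004  1.22064346  3.59227305]
22.15 scene 16 phase mod18 (rel mark) 16.88 coh 0.976
22.2 wrist 11 phase mod18 (rel mark) 16.8 coh 0.864
22.25 scene 17 phase mod18 (rel mark) 16.86 coh 0.981
22.3 wrist 11 phase mod18 (rel mark) 16.8 coh 0.866
22.35 [468.88092751 -51.13072178  73.44963047] [-1.88989471  0.14165851  3.43335133]
```

Call:
carry_out([
  [[0,0,-0.01],0,0],
  [[0,0,-0.02],0,0],
  [[0,0,-0.02],0,0],
  [[0,0,-0.02],0,0],
  [[0,0,-0.02],0,0],
  [[0,0,-0.02],0,0],
  [[0,0,-0.02],0,0],
  [[0,0,-0.02],0,0],
  [[0,0,-0.02],0,0],
  [[0,0,-0.02],0,0],
  [[0,0,-0.02],0,0],
  [[0,0,-0.02],0,0],
  [[0,0,-0.02],0,0],
  [[0,0,-0.02],0,0],
  [[0,0,-0.02],0,0],
  [[0,0,-0.02],0,0],
  [[0,0,-0.02],0,0],
  [[0,0,-0.02],0,0],
  [[0,0,-0.02],0,0],
  [[0,0,-0.02],0,0],
])

```text
clock: 24.02
eef_pos: [469.0, -51.2, 77.3]
eef_rot: [3.142, -0.0, 1.134]
wrist_force: [0.9, 0.6, 1.2]
finger_gap: 0.1
```

```bash
python3 meas.py t scene wrist scene;python3 - <<'E'
from h import *
s=manip.read_state();print(s["clock"],s["eef_pos"],s["wrist_force"]);
E
```

```text
24.0167 scene 17 phase mod18 (rel mark) 16.76 coh 0.984
24.0667 wrist 15 phase mod18 (rel mark) 16.7 coh 0.913
24.1167 scene 17 phase mod18 (rel mark) 16.76 coh 0.983
24.1667 [468.98159162 -51.17051338  77.25372149] [-0.51769533 -0.30938152  0.32021913]
```

Call:
carry_out([
  [[0,0,-0.1],0,0],
  [[0,0,-0.2],0,0],
  [[0,0,-0.4],0,0],
  [[0,0,-1.0],0,0],
  [[0,0,-2.0],0,0],
  [[0,0,-3.0],0,0],
  [[0,0,-3.0],0,0],
  [[0,0,-3.0],0,0],
  [[0,0,-1.0],0,0],
  [[0,0,0],0,0],
  [[-1.5,0,0],0,0],
  [[-3,0,0],0,0],
  [[-3,0,0],0,0],
  [[-1.5,0,0],0,0],
  [[0,0,0],0,0],
  [[0,0,0],0,0],
  [[0,0,0],0,0],
])

```text
clock: 25.58
eef_pos: [430.9, -132.1, 213.6]
eef_rot: [-3.141, -0.0, 1.134]
wrist_force: [-0.1, 0.8, 0.0]
finger_gap: 0.1
```

```bash
python3 meas.py u scene wrist scene wrist;python3 - <<'E'
from h import *
import pickle
s=manip.read_state();print(s["clock"],s["eef_pos"],s["wrist_force"]);
for n in("u_0scene","u_1wrist"):
    t,c=pickle.load(open(f"pics/{n}.pkl","rb"));g=cv2.imread(f"pics/{n}.png",0)
    P=polar(c,g,524.75,-57.1,54,114,121,1.,1440).mean(0)
    i=np.arange(-80,80);v=P[(i+int(round(-29.65*4)))%1440];print(n,[(round(float(a)/4,1),int(b)) for a,b in zip(i,v)][::3])
p=cv2.imread("pics/u_0scene.png")[130:250,170:330];cv2.imwrite("pics/uz.png",cv2.resize(p,(800,600),interpolation=cv2.INTER_CUBIC))
E
```

```text
25.5833 scene 18 phase mod18 (rel mark) 16.73 coh 0.983
25.6333 wrist 13 phase mod18 (rel mark) 16.78 coh 0.999
25.6833 scene 18 phase mod18 (rel mark) 16.73 coh 0.983
25.7333 wrist 13 phase mod18 (rel mark) 16.78 coh 0.999
25.7833 [ 431.11825985 -132.03624973  214.04848087] [ 0.050238   -0.5795927  -0.49400886]
u_0scene [(-20.0, 119), (-19.2, 119), (-18.5, 119), (-17.8, 118), (-17.0, 118), (-16.2, 118), (-15.5, 118), (-14.8, 118), (-14.0, 118), (-13.2, 119), (-12.5, 119), (-11.8, 121), (-11.0, 123), (-10.2, 127), (-9.5, 135), (-8.8, 145), (-8.0, 155), (-7.2, 164), (-6.5, 170), (-5.8, 175), (-5.0, 178), (-4.2, 177), (-3.5, 177), (-2.8, 178), (-2.0, 178), (-1.2, 178), (-0.5, 178), (0.2, 179), (1.0, 180), (1.8, 180), (2.5, 179), (3.2, 177), (4.0, 173), (4.8, 166), (5.5, 154), (6.2, 139), (7.0, 124), (7.8, 111), (8.5, 100), (9.2, 93), (10.0, 89), (10.8, 86), (11.5, 84), (12.2, 82), (13.0, 81), (13.8, 81), (14.5, 82), (15.2, 83), (16.0, 81), (16.8, 80), (17.5, 79), (18.2, 80), (19.0, 80), (19.8, 79)]
u_1wrist [(-20.0, 126), (-19.2, 126), (-18.5, 125), (-17.8, 125), (-17.0, 125), (-16.2, 125), (-15.5, 126), (-14.8, 126), (-14.0, 127), (-13.2, 127), (-12.5, 127), (-11.8, 127), (-11.0, 127), (-10.2, 126), (-9.5, 127), (-8.8, 99), (-8.0, 148), (-7.2, 194), (-6.5, 194), (-5.8, 194), (-5.0, 194), (-4.2, 194), (-3.5, 194), (-2.8, 194), (-2.0, 194), (-1.2, 194), (-0.5, 194), (0.2, 193), (1.0, 194), (1.8, 194), (2.5, 194), (3.2, 194), (4.0, 194), (4.8, 194), (5.5, 189), (6.2, 135), (7.0, 123), (7.8, 124), (8.5, 123), (9.2, 123), (10.0, 124), (10.8, 125), (11.5, 125), (12.2, 125), (13.0, 125), (13.8, 125), (14.5, 125), (15.2, 125), (16.0, 124), (16.8, 124), (17.5, 124), (18.2, 124), (19.0, 124), (19.8, 123)]
```

View pics/u_1wrist.png

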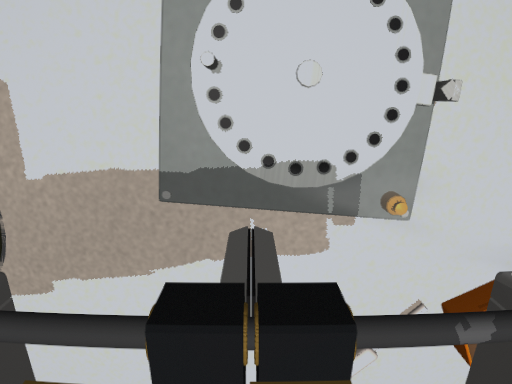

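View pics/uz.png

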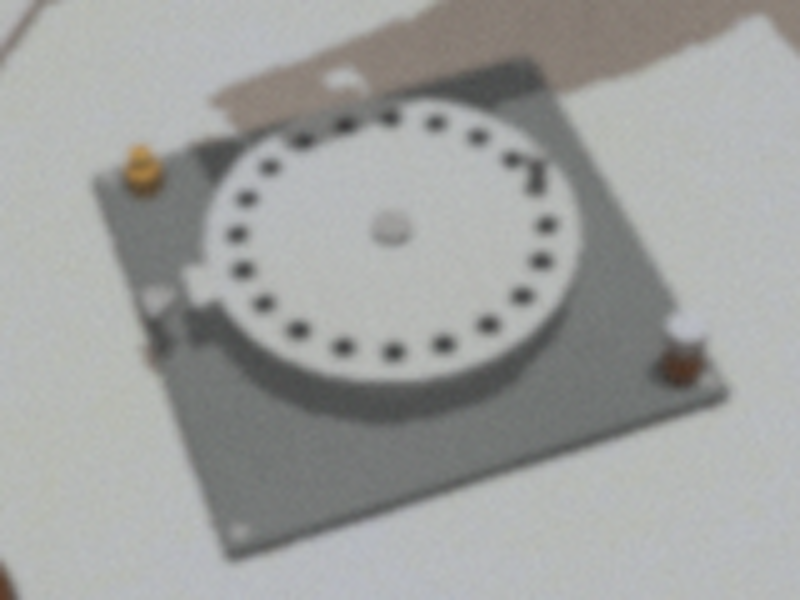

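```bash
python3 - <<'E'
from h import *
print(workorder.sign_off())
E
```

```text
the job is handed in; nothing more can be done
None
```

The wheel ran free and now stands still with its lug about 1.1° short of the pointer, roughly 2.3 mm at the lug. It took two runs to get there.

- **First run:** I flicked the wheel with the shut fingers and it coasted past the pointer untouched. The brake stopped it about 1.8° short. When I lifted the finger quickly, it dragged the wheel, which then drifted back about 16°, so that stop did not hold.
- **Second run:** I did not drag the wheel into place but repeated the whole sequence. The lug passed the pointer once while the finger was still pushing. The free pass came a turn later, with nothing touching the wheel. On the next arrival I braked with one light touch (about 3.5 N measured at the wrist) on the side of the wheel nearest the robot, then lifted very slowly.

**Last checks:**
- **Wheel position:** The wells seen by the scene and wrist cameras put the lug 1.2° to 1.3° short. The lug's edges in the wrist view give about 1.0°. Repeat pictures over the last 0.15 s gave the same angles.
- **Hand and bystanders:** The hand is clear of the wheel, at z = 214 mm. The vial and weight look unmoved in the pictures. I did not check the other items closely, but the arm stayed well clear of them.
- **Time:** The job was handed in at about 25.8 s of the 42 s allowed.

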